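# Hang the tool cup on the rack bar and tug-test it

## Robot

A 7-joint arm with a two-finger parallel gripper is mounted at the origin on the work surface; the furniture and walls round the work are solid. World frame = base frame: x ahead of the robot, y to its left, z up, the work surface at z = 0. Lengths are in m, angles in rad, forces in N, time in s.
With the tool pointing down it reaches from about 0.425 to 0.875 m from the base axis. Payload 9.9 kg.
Tool frame: the origin (TCP) lies at the very end of the fingers, on their centre line; the grasp point (between the pads) lies bot.hold_point_z behind it (bot.hold_point_z is the distance from the TCP to the grasp point, in m); z points along the fingers, y is the line along which they close (so a half turn about z gives the same grasp; the last joint's range is limited). The gripper opens to 85 mm and grips with 20 to 120 N. Pads are 22 mm wide; open, the fingers measure 114 mm over their backs; the gripper's body (76 mm by 85 mm) begins 54 mm behind the grasp point. The pads swing forward as they close: fully open they stand 13 mm farther back than shut.
Start: joints at [-1.258, 0.576, 0.025, 1.437, -0.015, 1.129, -0.057], TCP at [0.261, 0.623, 0.231] pointing down, gripper open.
Joint ranges: [-2.76, 2.76], [-0.34, 2.15], [-1.52, 1.57], [0.19, 2.46], [-1.09, 4.23], [0.17, 1.99], [-2.82, 2.82]. Speed limits (rad/s): [2.22, 2.22, 3.01, 3.01, 3.14, 3.14, 3.14].

## Interface

Orientations are given as a unit quaternion [w, x, y, z].
In Python, from plant import bot gives the robot as it stands. The module is installed in compiled form; this text tells all that it offers.
- The arm moves only by the tool servo_tool, never from a script. Its argument "plan" is text: rows parted by semicolons, each of 6 numbers parted by spaces: the shift along the tool's x, y, z in mm, then the turn, a rotation vector about the tool's x, y, z in degrees. In form: x y z rx ry rz; .... A call has 1 to 20 rows; each row is the pose to reach, as a shift and turn from the pose commanded when the call began, along the tool's axes at that moment; what a row does not reach only later rows make up. A row lasts 1/12 s, in which the tool goes at most 41.7 mm and 7.16 degrees, less where a joint would pass 70% of its speed; a pose out of reach is approached as far as the arm can. A call with a gripper value outside its range is refused whole. "grip" is the finger opening in mm, from 0 to 85.4, set as the call begins (left out, the last holds). The fingers move at their own pace and stop on an object; "force" is the grip in N (left out, the last holds). Time passes only in rows, so rows that repeat a pose let the fingers close. It gives the time, the measured TCP pose, the force, the opening and the grip force at its end, in the units of the state.
- bot.get_state(): the state, without advancing time (a new reading comes with each control period).
- bot.read_camera(name): name is "side" or "top" or "wrist"; returns the picture (384x512x3 uint8, red, green, blue); there is no depth.
- bot.calibration(name): a dict with "mtx" (3x3 intrinsics, pixels), "origin" and "orientation" of the camera in the world. Camera axes: x right, y down, z forward; pixel columns grow to the right and rows downward; lengths in m; the calibration is good to about 2 mm. A picture is of the moment at which its call begins: read the wrist's pose just before it. calibration takes no time and is no camera call; for the wrist camera it gives the pose at the moment of the call.
- bot.sign_off(): hands the job in; it is judged then, once.
Trained networks look in the newest picture that a camera, given by its name, has taken for a name from the list of things; names that differ only in an ending like _2 or _b are one class to them, and where a whole thing is asked for, a point or a joint stands for the part that bears it (a point fixed in the world has none). Each returns a list of dicts, best first, with "confidence" (0 to 1); they miss things now and then, are a little off and sometimes report something else, mostly with a low value. They report only what shows in the picture. A call takes as long as a camera call.
- bot.recognise(camera, query): "position" ([column, row] in pixels, amid what is visible of it).
The state is a dict: "time_s": time; "joint_positions": joint angles; "dq": joint speeds; "joint_torque": joint torques, N m; "ee_pos": TCP position; "ee_rot": TCP orientation; "force": force on the tool from outside, world axes, zero at the start; "ft_torque": the same for the moment, N m; "gripper_width": finger opening in m; "grasp_force": force on a finger pad.
Only numpy, scipy, OpenCV 4.12 (cv2) and the standard library are available. Lean on these libraries where they do the work, as an engineer would, in place of code of your own. Each camera call takes 0.05 s, during which the arm holds its last target. There are 200 camera calls.

## Task

Pick up the orange tool cup and hang it by its steel back hook over the upper bar of the rack, lowering it until it just rests on the bar with barely more than its own weight. Then, still holding it, tug it gently downward with about 10 newtons for a second to confirm the hook holds, and leave it hanging there. Do not disturb the paint pots.

Things in the scene. Friction and masses are not known exactly. Their poses are not given: they have to be found in the camera images.
- tool_cup: loose orange open-topped rectangular tool cup with a steel hook strap on its back, 110 to 230 g in all. Origin: centre of its underside; z up; +x points to its back (the hook side). Cup body 44 (x) by 50 (y) by 70 mm (z), walls 4 mm; grasp it from above across the 50 mm (y), pads on the two plain sides.
- cup_hook (a point): point in the hook of the tool cup, at cup x 34, y 0, z 87 mm, same axes: where the bar's axis lies when seated midway. The strap, 30 mm wide in y, goes up the cup's back (x 22 to 26), bends over (underside z 92, top z 96) and down as a lip (x 42 to 46, end at z 72, last 8 mm flared 3 mm outward): a gap of 16 mm, open downward.
- rack: fixed rack: foot plate 110 x 310 x 12 mm, two posts 190 mm tall (at x 30, y -130 and 130) and a carriage with two steel bars along y, 10 mm thick, free from y -120 to 120. Origin: on the table under the middle of the upper bar; z up. The cup hangs on the -x side, cup x along rack x. Rigid; nothing on it moves in use; keep its load under 20 N.
- rack_bar_nominal (a point): nominal middle of the upper bar's axis, 150 mm above the table. The carriage is in truth clamped anywhere from 15 mm below to 15 mm above this, which is not reported: find the bar's height by feel or by eye. The lower bar is 65 mm below the upper one, its axis at rack x -1 mm; the hung cup's back leans on it.
- paint_pot_red: loose bystander: red paint pot with white lid, 36 mm across, 43 mm high, origin at centre of underside; to be left alone
- paint_pot_white: loose bystander: white paint pot with white lid, 36 mm across, 43 mm high, origin at centre of underside; to be left alone
- paint_pot_blue: loose bystander: blue paint pot with white lid, 36 mm across, 43 mm high, origin at centre of underside; to be left alone

How it is judged:
By the outcome, as a careful person would: the job done as asked, in the order asked, and still so for the second after the job is handed in, with the robot touching nothing.
It also fails if it takes over 64 s, if anything falls off the work surface, if the arm or the gripper's body presses on something with over 40 N, if the wrist force passes 120 N, or if a joint passes its speed limit or range.

## Working session

There is one attempt and no reset: what is moved stays moved. The work goes in short steps, Python scripts to look and compute and a tool call to move; the robot and the scene stay as the last step left them, time stands still between calls to the robot, and variables do not carry over. Pictures are saved under pics/ and viewed, at most 10 in all, crops included, and the job is handed in when it is done.

Besides the shell and the picture viewer there is one more tool, called after "Request:" by a JSON object that holds its "method" and its "body", one argument or row to a line. servo_tool: Moves the arm, as the interface text tells. Its arguments: {"type":"object","properties":{"plan":{"type":"string"},"grip":{"type":"number"},"force":{"type":"number"}},"required":["plan"]}

```bash
mkdir -p pics
cat > h.py <<'E'
import numpy as np, cv2
from plant import bot
from scipy.spatial.transform import Rotation as R
def rot(q): return R.from_quat([q[1],q[2],q[3],q[0]]).as_matrix()
def cal(n):
    c=bot.calibration(n); o=np.array(c['orientation'])
    return np.array(c['mtx']),np.array(c['origin']),(o if o.shape==(3,3) else rot(o))
def ray(n,p,C=None):
    K,o,M=C or cal(n); d=M@np.linalg.inv(K)@np.array([p[0],p[1],1.]); return o,d/np.linalg.norm(d)
def onz(n,p,z,C=None):
    o,d=ray(n,p,C); return o+d*(z-o[2])/d[2]
def proj(n,X,C=None):
    K,o,M=C or cal(n); v=K@(M.T@(np.array(X)-o)); return v[:2]/v[2]
def snap(n,f): 
    im=bot.read_camera(n); cv2.imwrite('pics/'+f,im[:,:,::-1]); return im
E
python3 - <<'E'
from h import *
s=bot.get_state(); print({k:np.round(v,3) for k,v in s.items()}, bot.hold_point_z)
ims=[snap(n,n+'0.png') for n in('side','top')]
for n in('side','top'):
    K,o,M=cal(n); print(n,np.round(K,1).tolist(),o.round(3),M.round(3).tolist())
    for q in('tool_cup','rack','cup_hook','paint_pot_red','paint_pot_white','paint_pot_blue'):
        print(n,q,[(np.round(r['position']),round(r['confidence'],2)) for r in bot.recognise(n,q)[:2]])
E
```

```text
{'time_s': np.float64(0.0), 'joint_positions': array([-1.258,  0.577,  0.025,  1.438, -0.015,  1.129, -0.056]), 'dq': array([-0.002,  0.001, -0.002,  0.   , -0.   , -0.001, -0.   ]), 'joint_torque': array([-3.0000e-03, -7.6576e+01,  2.2490e+00, -2.8598e+01,  1.5000e-02,
        1.3000e-02, -0.0000e+00]), 'ee_pos': array([0.261, 0.622, 0.23 ]), 'ee_rot': array([-0.   ,  0.197,  0.98 , -0.001]), 'force': array([-0.365,  0.04 ,  0.565]), 'ft_torque': array([0.063, 0.036, 0.031]), 'grasp_force': np.float64(0.0), 'gripper_width': np.float64(0.086)} 0.0187
side [[452.0, 0.0, 257.6], [0.0, 452.0, 193.2], [0.0, 0.0, 1.0]] [ 0.585 -0.751  0.616] [[0.999, 0.03, -0.039], [0.049, -0.501, 0.864], [0.006, -0.865, -0.501]]
side tool_cup [(array([250., 189.]), 0.82)]
side rack []
side cup_hook [(array([209., 230.]), 0.69), (array([251., 188.]), 0.68)]
side paint_pot_red [(array([185., 295.]), 0.63), (array([250., 189.]), 0.18)]
side paint_pot_white [(array([305., 204.]), 0.56)]
side paint_pot_blue [(array([209., 233.]), 0.58)]
top [[364.3, 0.0, 254.2], [0.0, 364.3, 188.5], [0.0, 0.0, 1.0]] [0.407 0.097 1.029] [[-0.018, -0.991, 0.131], [-1.0, 0.018, -0.002], [-0.001, -0.131, -0.991]]
top tool_cup [(array([197., 193.]), 0.62)]
top rack [(array([313., 166.]), 0.61)]
top cup_hook [(array([197., 192.]), 0.59)]
top paint_pot_red [(array([335., 231.]), 0.53)]
top paint_pot_white [(array([206., 147.]), 0.44)]
top paint_pot_blue []
```

View pics/side0.png

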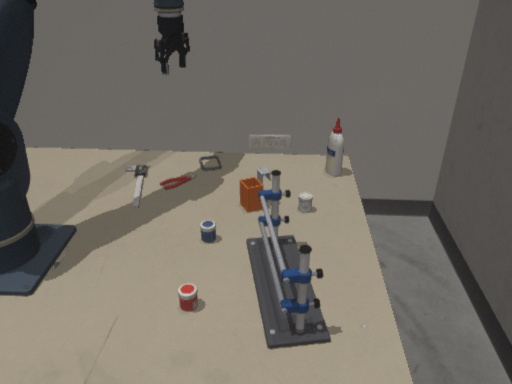

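View pics/top0.png

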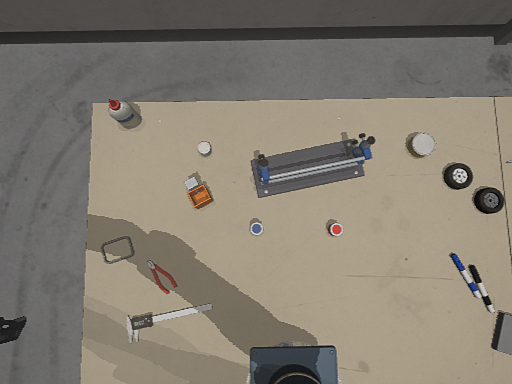

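The side view shows the cup at (252,195) with its hook behind at (264,174), and the rack from (250,240) to (320,330). In the top view the cup is at (201,197), the hook at (192,184), and the rack foot spans (251,160) to (364,176). I'll enlarge both for accurate points.

Run:
```python
import cv2,numpy as np
t=cv2.imread('pics/top0.png')[125:215,175:385]; s=cv2.imread('pics/side0.png')[160:340,235:335]
cv2.imwrite('pics/tc.png',cv2.resize(t,(798,342),interpolation=cv2.INTER_CUBIC))
a=cv2.resize(s[:60],(400,240),interpolation=cv2.INTER_CUBIC);b=cv2.resize(s[60:],(400,480),interpolation=cv2.INTER_CUBIC)
cv2.imwrite('pics/sc.png',np.hstack([b,np.vstack([a,np.zeros((240,400,3),np.uint8)])]))
```

```text
(no output)
```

View pics/tc.png

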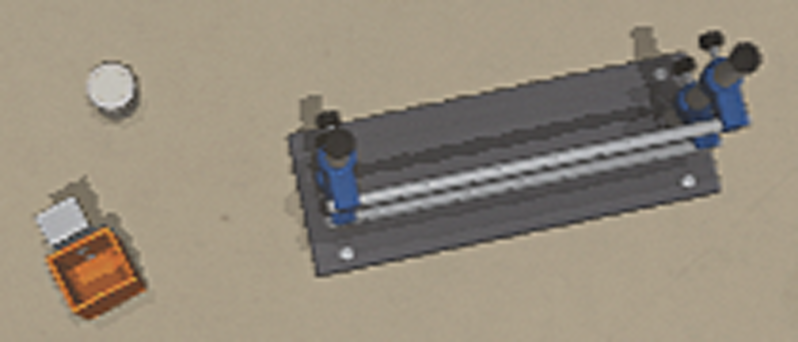

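View pics/sc.png

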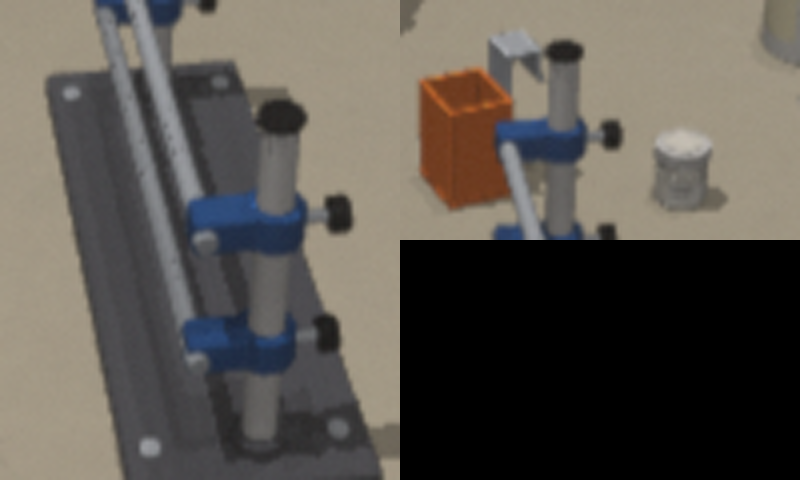

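The enlarged top view shows the cup with its hook toward the upper left and gives usable rim corners. The rack foot corners and post tops are clear, and the side view shows the bar ends and clamps. Next I fit the cup and rack poses.

```bash
cat > fit.py <<'E'
from h import *
from scipy.optimize import least_squares
C={n:cal(n) for n in('top','side')}
T=lambda u,v:('top',(u/3.8+175,v/3.8+125)); S=lambda u,v:('side',((u-400)/4+235,v/4+160)); L=lambda u,v:('side',(u/4+235,v/4+220))
cup=[((22,25,70),T(48,257)),((22,-25,70),T(108,230)),((-22,-25,70),T(132,285)),((-22,25,70),T(77,313)),
((-22,-25,0),T(145,290)),((46,15,96),T(37,215)),((46,-15,96),T(75,197)),
((-22,25,70),S(420,83)),((22,25,70),S(480,68)),((22,-25,70),S(513,97)),((-22,-25,70),S(455,115)),((-22,-25,0),S(457,207))]
def W(p,X):
    c,s=np.cos(p[2]),np.sin(p[2]); X=np.array(X)/1e3
    return np.array([p[0]+c*X[0]-s*X[1],p[1]+s*X[0]+c*X[1],X[2]])
def fit(obs,p0):
    f=lambda p:np.concatenate([proj(n,W(p,X),C[n])-px for X,(n,px) in obs])
    r=least_squares(f,p0,loss='soft_l1'); print(r.x.round(4),np.degrees(r.x[2]).round(2)); print(r.fun.reshape(-1,2).round(1).tolist()); return r.x
g=onz('top',T(95,270)[1],.07)
c=fit(cup,[g[0],g[1],.4])
# rack: post tops, foot long corners treated with unknown x
rack=[((30,130,190),T(338,143)),((30,-130,190),T(745,57)),((30,-130,190),L(282,118)),((30,130,190),S(565,50)),((30,-130,12),L(262,447))]
g=onz('top',T(540,100)[1],.19)
r=fit(rack,[g[0]-.03,g[1],.2])
for q in[(292,133),(683,52),(719,190),(318,275)]:
    w=onz('top',T(*q)[1],.012)[:2]-r[:2]; a=r[2]; print('foot',(np.array([[np.cos(a),np.sin(a)],[-np.sin(a),np.cos(a)]])@w*1e3).round(1))
# bar height
for h in range(135,170,5):
    print(h,[ (proj(n,W(r,(x,y,z)),C[n])).round(1).tolist() for n in('top','side') for (x,y,z) in((0,118,h),(0,-118,h),(-1,-118,h-65))])
print('meas',T(345,203)[1],T(715,127)[1],T(705,147)[1],L(197,205)[1],L(188,325)[1])
for n,px in(('paint_pot_white',(111,86)),): print(n,onz('top',T(*px)[1],.043).round(3))
E
python3 fit.py
```

```text
[0.5197 0.2419 0.482 ] 27.61
[[-0.9, -0.5], [0.0, -2.3], [1.4, -2.3], [-0.9, -0.7], [0.9, -1.0], [-0.6, -0.5], [-0.4, -1.3], [-2.3, -0.8], [-1.5, -0.4], [-1.4, 1.0], [-3.2, 0.1], [-3.5, 1.2]]
[ 0.5796 -0.0634  0.196 ] 11.23
[[0.6, -1.9], [0.7, -2.2], [0.1, -0.4], [-0.9, -0.1], [-1.0, -0.9]]
foot [ 75.3 152. ]
foot [  73.6 -149.6]
foot [ -34.5 -149.7]
foot [-33.3 155.8]
135 [[271.2, 175.9], [363.2, 156.1], [356.1, 161.8], [261.5, 199.5], [283.8, 273.3], [281.9, 303.1]]
140 [[271.3, 175.5], [363.8, 155.7], [356.6, 161.4], [261.5, 197.4], [283.9, 270.9], [282.0, 300.9]]
145 [[271.4, 175.2], [364.4, 155.2], [357.1, 161.0], [261.5, 195.4], [284.0, 268.5], [282.1, 298.7]]
150 [[271.5, 174.8], [365.0, 154.8], [357.7, 160.6], [261.6, 193.3], [284.1, 266.1], [282.2, 296.5]]
155 [[271.6, 174.5], [365.6, 154.3], [358.2, 160.2], [261.6, 191.1], [284.2, 263.7], [282.3, 294.2]]
160 [[271.7, 174.1], [366.2, 153.9], [358.7, 159.8], [261.6, 189.0], [284.3, 261.2], [282.4, 292.0]]
165 [[271.8, 173.8], [366.8, 153.4], [359.3, 159.4], [261.6, 186.9], [284.5, 258.7], [282.5, 289.7]]
meas (265.7894736842105, 178.42105263157896) (363.1578947368421, 158.42105263157896) (360.5263157894737, 163.68421052631578) (284.25, 271.25) (282.0, 301.25)
paint_pot_white [0.655 0.232 0.043]
```

Request:
{"method": "servo_tool", "body": {
  "plan": "-386 -250 -30 0 0 -50; -386 -250 -30 0 0 -50; -386 -250 -30 0 0 -50; -386 -250 -30 0 0 -50; -386 -250 -30 0 0 -50; -386 -250 -30 0 0 -50; -386 -250 -30 0 0 -50; -386 -250 -30 0 0 -50; -386 -250 -30 0 0 -50; -386 -250 -30 0 0 -50; -386 -250 -30 0 0 -50; -386 -250 -30 0 0 -50; -386 -250 -30 0 0 -50; -386 -250 -30 0 0 -50; -386 -250 -30 0 0 -50; -386 -250 -30 0 0 -50",
  "grip": 85
}}

```text
time_s: 2.03
ee_pos: [0.5193, 0.2445, 0.2612]
ee_rot: [-0.0, -0.237, 0.972, 0.0]
force: [-0.5, 0.4, -0.2]
gripper_width: 0.0848
grasp_force: 0.0
```

Run:
```python
from h import *
s=bot.get_state(); print(s['time_s'],s['ee_pos'],s['ee_rot'],s['joint_positions'],s['force'])
C=cal('wrist'); np.savez('w1.npz',K=C[0],o=C[1],M=C[2])
im=snap('wrist','w1.png')
print(C[0],C[1],C[2].round(3))
a=.482
for X in[(0,0,70),(22,25,70),(22,-25,70),(-22,-25,70),(-22,25,70),(46,15,96),(46,-15,96)]:
    X=np.array(X)/1e3; print(proj('wrist',[.5197+np.cos(a)*X[0]-np.sin(a)*X[1],.2419+np.sin(a)*X[0]+np.cos(a)*X[1],X[2]],C).round())
```

```text
2.0333 [0.51930509 0.24448962 0.26123357] [-1.42663389e-04 -2.37029499e-01  9.71502392e-01  3.14481463e-04] [-0.42605142  0.39986931 -0.13986539  1.66352316  0.06071345  1.08254749
  1.46588946] [-0.51820522  0.3621846  -0.16860141]
[[340.91324218   0.         253.81912745]
 [  0.         340.91324218 191.78874227]
 [  0.           0.           1.        ]] [0.45271939 0.21162651 0.40425953] [[-0.461  0.85   0.255]
 [ 0.887  0.441  0.133]
 [ 0.     0.288 -0.958]]
[250. 166.]
[274. 187.]
[225. 187.]
[224. 144.]
[275. 144.]
[265. 218.]
[234. 218.]
```

View pics/w1.png

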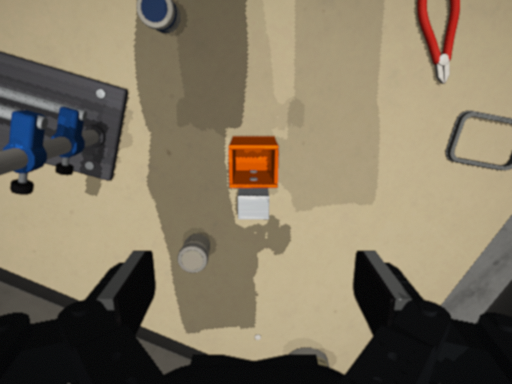

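The wrist view shows the cup rim's back edge at row 188, columns 229 to 278, and the hook top at (239..268, 195..219). That puts the cup about 4 mm off the fit along tool y. I'll refine it by segmenting the orange and light-grey regions.

Run:
```python
from h import *
from scipy.optimize import least_squares
d=np.load('w1.npz'); C=(d['K'],d['o'],d['M']); im=cv2.imread('pics/w1.png').astype(int)
b,g,r=im[...,0],im[...,1],im[...,2]
m=((r>120)&(b<70)&(r-g>60)).astype(np.uint8); m[:, :215]=0; m[:,300:]=0; m[:130]=0; m[200:]=0
for y in range(132,192,3):
    x=np.flatnonzero(m[y]); print(y,(x.min(),x.max()) if len(x) else None,end=' ')
print()
h=((b>165)&(abs(r-b)<25)).astype(np.uint8); h[:190]=0;h[225:]=0;h[:,:230]=0;h[:,275:]=0
p=cv2.minAreaRect(cv2.findNonZero(h)); print(p)
for y in(192,195,198,205,212,216,219):
    x=np.flatnonzero(h[y]); print(y,(x.min(),x.max()) if len(x) else None)
for c in(235,250,265,275): print(c,np.flatnonzero(m[:,c]).min(),np.flatnonzero(m[:,c]).max())
def W(p,X):
    c,s=np.cos(p[2]),np.sin(p[2]); X=np.array(X)/1e3
    return np.array([p[0]+c*X[0]-s*X[1],p[1]+s*X[0]+c*X[1],X[2]])
bx=cv2.boxPoints(p); bx=bx[np.argsort(bx[:,1])][2:]; bx=bx[np.argsort(bx[:,0])]
# back rim corners from bottom rows
obs=[((46,-15,96),bx[0]),((46,15,96),bx[1])]
for c,X in((228,None),): pass
ys=[np.flatnonzero(m[y]) for y in range(180,187)]
l=np.median([x.min() for x in ys]); rr=np.median([x.max() for x in ys])+1
bot_=np.median([np.flatnonzero(m[:,c]).max() for c in range(235,272)])+1
obs+=[((22,-25,70),(l,bot_)),((22,25,70),(rr,bot_))]
f=lambda q:np.concatenate([proj('w',W(q,X),C)-px for X,px in obs])
s=least_squares(f,[.518,.245,.48]); print(obs,s.x,np.degrees(s.x[2]),s.fun.round(1))
t=bot.get_state(); M=rot(t['ee_rot']); print('tool delta mm',(M.T@(np.array([s.x[0],s.x[1],.034])-t['ee_pos'])*1e3).round(1),np.degrees(np.arctan2(M[1,1],M[0,1])))
```

```text
132 None 135 None 138 (np.int64(246), np.int64(273)) 141 None 144 (np.int64(230), np.int64(277)) 147 (np.int64(229), np.int64(278)) 150 (np.int64(229), np.int64(278)) 153 (np.int64(229), np.int64(278)) 156 (np.int64(229), np.int64(278)) 159 (np.int64(229), np.int64(277)) 162 (np.int64(229), np.int64(277)) 165 (np.int64(229), np.int64(277)) 168 (np.int64(229), np.int64(277)) 171 (np.int64(229), np.int64(277)) 174 (np.int64(229), np.int64(277)) 177 (np.int64(229), np.int64(277)) 180 (np.int64(229), np.int64(277)) 183 (np.int64(229), np.int64(276)) 186 (np.int64(229), np.int64(277)) 189 None 
((253.0, 207.5), (23.0, 30.0), 90.0)
192 None
195 None
198 (np.int64(238), np.int64(268))
205 (np.int64(239), np.int64(268))
212 (np.int64(239), np.int64(268))
216 (np.int64(238), np.int64(267))
219 (np.int64(251), np.int64(251))
235 137 187
250 137 187
265 137 187
275 144 187
[((46, -15, 96), array([238., 219.], dtype=float32)), ((46, 15, 96), array([268., 219.], dtype=float32)), ((22, -25, 70), (np.float64(229.0), np.float64(188.0))), ((22, 25, 70), (np.float64(278.0), np.float64(188.0)))] [0.51874357 0.24565119 0.47351725] 27.130540162204102 [-0.3  0.1  0.7  0.2 -0.2 -0.3 -0.2 -0. ]
tool delta mm [-1.000e-01  1.400e+00  2.273e+02] 117.4140961741272
```

Request:
{"method": "servo_tool", "body": {
  "plan": "0 1.4 40 0 0 0; 0 1.4 80 0 0 0; 0 1.4 120 0 0 0; 0 1.4 155 0 0 0; 0 1.4 185 0 0 0; 0 1.4 210 0 0 0; 0 1.4 225 0 0 0; 0 1.4 227 0 0 0; 0 1.4 227 0 0 0; 0 1.4 227 0 0 0"
}}

```text
time_s: 2.92
ee_pos: [0.5199, 0.2449, 0.0351]
ee_rot: [0.001, -0.236, 0.972, 0.0]
force: [1.0, 0.5, 1.0]
gripper_width: 0.0849
grasp_force: 0.0
```

Request:
{"method": "servo_tool", "body": {
  "plan": "0 0 0 0 0 0; 0 0 0 0 0 0; 0 0 0 0 0 0; 0 0 0 0 0 0; 0 0 0 0 0 0; 0 0 0 0 0 0; 0 0 0 0 0 0; 0 0 0 0 0 0; 0 0 0 0 0 0; 0 0 0 0 0 0",
  "grip": 40,
  "force": 45
}}

```text
time_s: 3.75
ee_pos: [0.5203, 0.2443, 0.0355]
ee_rot: [0.001, -0.236, 0.972, 0.0]
force: [-1.7, -0.6, 7.9]
gripper_width: 0.0497
grasp_force: 47.9
```

Request:
{"method": "servo_tool", "body": {
  "plan": "0 0 -10 0 0 0; 0 0 -25 0 0 0; 0 0 -55 0 0 0; 0 0 -90 0 0 0; 0 0 -125 0 0 0; 0 0 -160 0 0 0; 0 0 -180 0 0 0; 0 0 -180 0 0 0; 0 0 -180 0 0 0; 0 0 -180 0 0 0"
}}

```text
time_s: 4.58
ee_pos: [0.5189, 0.2436, 0.2138]
ee_rot: [-0.001, -0.236, 0.972, -0.0]
force: [-1.0, -0.0, -0.9]
gripper_width: 0.0496
grasp_force: 47.3
```

Request:
{"method": "servo_tool", "body": {
  "plan": "19 -27 0 0 0 2; 39 -54 0 0 0 4; 58 -81 0 0 0 6; 78 -108 0 0 0 8; 97 -135 0 0 0 10; 117 -162 0 0 0 12; 136 -189 0 0 0 14; 156 -216 0 0 0 15; 175 -243 0 0 0 16; 190 -262 0 0 0 16; 195 -270 0 0 0 16; 195 -270 0 0 0 16; 195 -270 0 0 0 16; 195 -270 0 0 0 16; 195 -270 0 0 0 16"
}}

```text
time_s: 5.83
ee_pos: [0.4701, -0.0837, 0.2139]
ee_rot: [-0.0, -0.099, 0.995, 0.0]
force: [0.2, 0.9, -1.5]
gripper_width: 0.0494
grasp_force: 47.5
```

Run:
```python
from h import *
s=bot.get_state(); print(s['time_s'],s['ee_pos'],s['ee_rot'],s['force'],s['gripper_width'],s['grasp_force'])
C=cal('wrist'); np.savez('w2.npz',K=C[0],o=C[1],M=C[2],p=s['ee_pos'],q=s['ee_rot'])
im=snap('wrist','w2.png'); print(C[1],C[2].round(3))
```

```text
5.8333 [ 0.47011358 -0.0836553   0.21393541] [-2.97690375e-04 -9.93742094e-02  9.95050031e-01  3.36677700e-04] [ 0.15150484  0.85244217 -1.51079567] 0.049393198071063925 47.4512779712677
[ 0.39676844 -0.09723376  0.35696651] [[-0.198  0.939  0.282]
 [ 0.98   0.19   0.057]
 [ 0.     0.288 -0.958]]
```

View pics/w2.png

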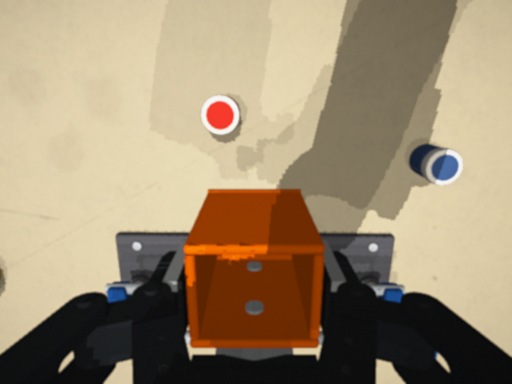

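The wrist view shows the held cup, with the foot's front corners at (117,233) and (394,233). The edge is horizontal, so the yaw is aligned. The blue clamps are at (118,293) and (392,293), and bar stubs show near row 285.

Run:
```python
from h import *
d=np.load('w2.npz'); C=(d['K'],d['o'],d['M']); im=cv2.imread('pics/w2.png')
g=cv2.cvtColor(im,cv2.COLOR_BGR2GRAY).astype(int)
for c in(125,140,155,170,330,345,370,385): print(c,np.flatnonzero(np.diff(g[222:242,c])<-40)+223)
for r_ in(240,255,265): print(r_,np.flatnonzero(abs(np.diff(g[r_,105:130]))>30)+106,np.flatnonzero(abs(np.diff(g[r_,385:405]))>30)+386)
P=[onz('w',p,.012,C) for p in((117,233),(393.5,233))]
e=P[1]-P[0]; print(P,np.linalg.norm(e)); yaw=np.arctan2(-e[0],e[1]); print('yaw',np.degrees(yaw))
mid=(P[0]+P[1])/2; print('rack origin',mid[:2]+.035*np.array([np.cos(yaw),np.sin(yaw)]))
cv2.imwrite('pics/w2c.png',cv2.resize(np.hstack([im[265:310,95:195],im[265:310,320:420]]),None,fx=4,fy=4,interpolation=cv2.INTER_CUBIC))
# side view now too
snap('side','s2.png'); t=snap('top','t2.png')
```

```text
125 [232 233]
140 [232 233]
155 [232 233]
170 [232 233]
330 []
345 []
370 [233 234]
385 [233 234]
240 [115 116] [394 395]
255 [117 118] [392 393]
265 [118 119 120] [391 392]
[array([ 0.57418477, -0.21421734,  0.012     ]), array([0.51414756, 0.08290229, 0.012     ])] 0.3031246376378369
yaw 11.423602459858921
rack origin [ 0.57847281 -0.05872538]
```

View pics/w2c.png

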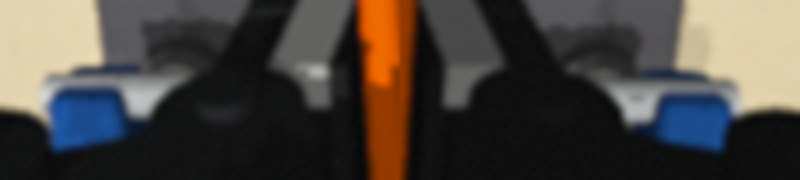

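Request:
{"method": "servo_tool", "body": {
  "plan": "-20 0 0 0 0 0; -45 0 0 0 0 0; -68 0 0 0 0 0; -78 0 0 0 0 0.2; -78 0 0 0 0 0.2; -78 0 25 0 0 0.2; -78 0 50 0 0 0.2; -78 0 70 0 0 0.2; -78 0 80 0 0 0.2; -78 0 80 0 0 0.2; -78 0 80 0 0 0.2; -78 0 80 0 0 0.2; -78 0 80 0 0 0.2"
}}

```text
time_s: 7.07
ee_pos: [0.5472, -0.0702, 0.1356]
ee_rot: [0.001, -0.096, 0.995, -0.0]
force: [-0.2, -0.2, -2.1]
gripper_width: 0.0494
grasp_force: 47.3
```

Run:
```python
from h import *
s=bot.get_state(); print(s['time_s'],s['ee_pos'],s['ee_rot'],s['force'],s['gripper_width'])
c,n=.98096,.19423; e=s['ee_pos']; print('s,t',c*e[0]+n*e[1],-n*e[0]+c*e[1])
im=snap('side','s3.png'); t=snap('top','t3.png')
C=cal('side'); print(proj('side',[.57,-.06,.15],C),proj('side',e,C))
a=im[165:315,200:340][:,:,::-1]; cv2.imwrite('pics/s3c.png',cv2.resize(a,(560,600),interpolation=cv2.INTER_CUBIC))
```

```text
7.0667 [ 0.54716739 -0.0701611   0.13561898] [ 1.06339456e-03 -9.63458079e-02  9.95347335e-01 -1.94376829e-04] [-0.17140693 -0.24789438 -2.1268652 ] 0.049400923528499084
s,t 0.5231219329632765 -0.17510155172438427
[266.31794296 224.02797712] [253.60384977 233.21234519]
```

View pics/s3c.png

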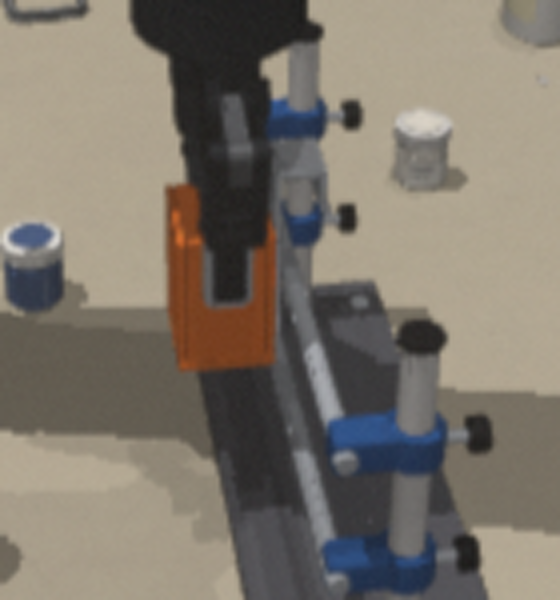

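The crop shows the hook straddling above the bar: strap at x≈278, lip at x≈322, rows 150 to 210. The upper bar runs up from (338,415) towards (290,260). I'll check the model against these columns.

Run:
```python
from h import *
C=cal('side'); c,n=.98096,.19423
def Wd(s,t,z): return np.array([c*s-n*t,n*s+c*t,z])
cr=lambda p:((p-np.array([200,165]))*4).round(1).tolist()
t0=-.1751; S0=.5231-.0008; z0=.1356-.0355
for y in(-.11,-.09,-.07,-.05,-.03,0):
  print(y,'bar L/axis/R',[cr(proj('s',Wd(.5562+o,t0+y,.140),C)) for o in(-.005,0,.005)])
for nm,x,y,z in(('rimFR',-.022,-.025,.07),('rimBR',.022,-.025,.07),('baseFR',-.022,-.025,0),('baseBR',.022,-.025,0),('lipTop',.046,-.015,.096),('lipEnd',.049,-.015,.072),('lipTopfar',.046,.015,.096),('strapTop',.022,-.015,.096)):
  print(nm,cr(proj('s',Wd(S0+x,t0+y,z0+z),C)))
g=cv2.cvtColor(cv2.imread('pics/s3.png'),cv2.COLOR_BGR2GRAY)
for r in(165+65,165+75,165+85,165+92): print((r-165)*4,g[r,264:290].tolist())
```

```text
-0.11 bar L/axis/R [[319.8, 412.8], [331.8, 411.7], [343.8, 410.6]]
-0.09 bar L/axis/R [[310.8, 382.2], [322.5, 381.2], [334.3, 380.1]]
-0.07 bar L/axis/R [[302.2, 353.0], [313.7, 352.0], [325.2, 351.0]]
-0.05 bar L/axis/R [[293.9, 325.1], [305.2, 324.1], [316.4, 323.2]]
-0.03 bar L/axis/R [[286.1, 298.3], [297.1, 297.4], [308.1, 296.5]]
0 bar L/axis/R [[274.8, 260.2], [285.5, 259.4], [296.2, 258.5]]
rimFR [170.7, 245.0]
rimBR [270.1, 237.2]
baseFR [172.3, 372.1]
baseBR [267.5, 363.8]
lipTop [321.3, 171.2]
lipEnd [326.2, 216.4]
lipTopfar [308.8, 136.5]
strapTop [267.4, 175.1]
260 [80, 79, 73, 78, 80, 96, 84, 82, 81, 83, 91, 105, 105, 106, 152, 162, 163, 164, 164, 164, 163, 164, 162, 164, 165, 164]
300 [79, 78, 69, 77, 81, 91, 61, 75, 89, 102, 111, 112, 105, 82, 61, 55, 52, 51, 51, 51, 52, 54, 54, 71, 101, 110]
340 [79, 77, 69, 78, 85, 91, 80, 61, 58, 58, 64, 89, 101, 110, 129, 121, 83, 60, 60, 58, 60, 62, 76, 77, 83, 84]
368 [51, 53, 52, 58, 74, 81, 81, 80, 74, 59, 56, 57, 77, 130, 135, 160, 153, 143, 96, 62, 57, 58, 57, 59, 57, 60]
```

Request:
{"method": "servo_tool", "body": {
  "plan": "-1 0 0 0 0 0; -1 0 0 0 0 0; -1 0 0 0 0 0; -1 0 0 0 0 0"
}}

```text
time_s: 7.5
ee_pos: [0.5475, -0.0698, 0.1344]
ee_rot: [0.0, -0.096, 0.995, -0.0]
force: [-0.3, 0.7, -2.7]
gripper_width: 0.0493
grasp_force: 47.3
```

Request:
{"method": "servo_tool", "body": {
  "plan": "-1 0 0 0 0 0; -1 0 0 0 0 0; -1 0 0 0 0 0; -1 0 0 0 0 0"
}}

```text
time_s: 7.83
ee_pos: [0.548, -0.0697, 0.1342]
ee_rot: [-0.0, -0.096, 0.995, -0.0]
force: [-3.1, -0.5, -0.3]
gripper_width: 0.0498
grasp_force: 47.5
```

Request:
{"method": "servo_tool", "body": {
  "plan": "-1 0 0 0 0 0; -1 0 0 0 0 0; -1 0 0 0 0 0; -1 0 0 0 0 0"
}}

```text
time_s: 8.17
ee_pos: [0.5481, -0.0698, 0.1341]
ee_rot: [-0.001, -0.096, 0.995, 0.0]
force: [-5.6, -0.5, 2.7]
gripper_width: 0.0496
grasp_force: 47.9
```

Request:
{"method": "servo_tool", "body": {
  "plan": "5 0 0 0 0 0; 5 0 0 0 0 0; 5 0 0 0 0 0; 5 0 0 0 0 0; 5 0 4 0 0 0; 5 0 8 0 0 0; 5 0 12 0 0 0; 5 0 16 0 0 0; 5 0 20 0 0 0; 5 0 20 0 0 0; 5 0 20 0 0 0; 5 0 20 0 0 0"
}}

```text
time_s: 9.17
ee_pos: [0.5446, -0.0705, 0.1143]
ee_rot: [0.0, -0.096, 0.995, -0.0]
force: [0.3, -0.3, -2.2]
gripper_width: 0.0496
grasp_force: 47.4
```

Request:
{"method": "servo_tool", "body": {
  "plan": "0 0 2 0 0 0; 0 0 4 0 0 0; 0 0 6 0 0 0; 0 0 8 0 0 0; 0 0 8 0 0 0; 0 0 8 0 0 0; 0 0 8 0 0 0"
}}

```text
time_s: 9.75
ee_pos: [0.5445, -0.0704, 0.1063]
ee_rot: [0.0, -0.096, 0.995, -0.0]
force: [0.4, 0.5, -1.5]
gripper_width: 0.0499
grasp_force: 47.4
```

Request:
{"method": "servo_tool", "body": {
  "plan": "0 0 1 0 0 0; 0 0 2 0 0 0; 0 0 3 0 0 0; 0 0 4 0 0 0; 0 0 4 0 0 0; 0 0 4 0 0 0; 0 0 4 0 0 0"
}}

```text
time_s: 10.33
ee_pos: [0.5445, -0.0704, 0.1023]
ee_rot: [0.0, -0.096, 0.995, -0.0]
force: [0.1, -0.4, -1.5]
gripper_width: 0.0494
grasp_force: 47.4
```

Request:
{"method": "servo_tool", "body": {
  "plan": "0 0 1 0 0 0; 0 0 2 0 0 0; 0 0 3 0 0 0; 0 0 4 0 0 0; 0 0 4 0 0 0; 0 0 4 0 0 0"
}}

```text
time_s: 10.83
ee_pos: [0.5444, -0.0704, 0.0982]
ee_rot: [-0.0, -0.096, 0.995, 0.0]
force: [-0.3, -0.1, -2.5]
gripper_width: 0.0495
grasp_force: 47.4
```

Request:
{"method": "servo_tool", "body": {
  "plan": "0 0 1 0 0 0; 0 0 2 0 0 0; 0 0 3 0 0 0; 0 0 3 0 0 0; 0 0 3 0 0 0"
}}

```text
time_s: 11.25
ee_pos: [0.5444, -0.0704, 0.0952]
ee_rot: [-0.0, -0.096, 0.995, 0.0]
force: [0.2, -0.1, -2.2]
gripper_width: 0.0495
grasp_force: 47.4
```

Request:
{"method": "servo_tool", "body": {
  "plan": "0 0 1 0 0 0; 0 0 2 0 0 0; 0 0 2 0 0 0; 0 0 2 0 0 0; 0 0 2 0 0 0"
}}

```text
time_s: 11.67
ee_pos: [0.5445, -0.0704, 0.0933]
ee_rot: [-0.0, -0.096, 0.995, -0.0]
force: [-0.8, 0.2, -2.8]
gripper_width: 0.0491
grasp_force: 47.4
```

Request:
{"method": "servo_tool", "body": {
  "plan": "0 0 0.5 0 0 0; 0 0 1 0 0 0; 0 0 1 0 0 0; 0 0 1 0 0 0"
}}

```text
time_s: 12.0
ee_pos: [0.5445, -0.0704, 0.0923]
ee_rot: [-0.0, -0.096, 0.995, 0.0]
force: [-0.8, 0.1, -1.9]
gripper_width: 0.0493
grasp_force: 47.4
```

Request:
{"method": "servo_tool", "body": {
  "plan": "0 0 0.5 0 0 0; 0 0 1 0 0 0; 0 0 1 0 0 0; 0 0 1 0 0 0"
}}

```text
time_s: 12.33
ee_pos: [0.5445, -0.0704, 0.0913]
ee_rot: [-0.0, -0.096, 0.995, 0.0]
force: [0.1, 0.4, -1.3]
gripper_width: 0.0493
grasp_force: 47.4
```

Request:
{"method": "servo_tool", "body": {
  "plan": "0 0 0.5 0 0 0; 0 0 1 0 0 0; 0 0 1 0 0 0; 0 0 1 0 0 0"
}}

```text
time_s: 12.67
ee_pos: [0.5445, -0.0704, 0.0903]
ee_rot: [-0.0, -0.096, 0.995, 0.0]
force: [-0.3, -0.0, -1.9]
gripper_width: 0.0497
grasp_force: 47.4
```

Request:
{"method": "servo_tool", "body": {
  "plan": "0 0 0.5 0 0 0; 0 0 1 0 0 0; 0 0 1 0 0 0; 0 0 1 0 0 0"
}}

```text
time_s: 13.0
ee_pos: [0.5445, -0.0704, 0.0893]
ee_rot: [-0.0, -0.096, 0.995, 0.0]
force: [1.1, 0.3, -1.2]
gripper_width: 0.0497
grasp_force: 47.4
```

Request:
{"method": "servo_tool", "body": {
  "plan": "0 0 0.5 0 0 0; 0 0 0.8 0 0 0; 0 0 0.8 0 0 0; 0 0 0.8 0 0 0"
}}

```text
time_s: 13.33
ee_pos: [0.5445, -0.0704, 0.0885]
ee_rot: [-0.0, -0.096, 0.995, -0.0]
force: [-0.7, 0.5, -1.7]
gripper_width: 0.0493
grasp_force: 47.4
```

Request:
{"method": "servo_tool", "body": {
  "plan": "0 0 0.5 0 0 0; 0 0 0.8 0 0 0; 0 0 0.8 0 0 0; 0 0 0.8 0 0 0"
}}

```text
time_s: 13.67
ee_pos: [0.5445, -0.0704, 0.0877]
ee_rot: [-0.0, -0.096, 0.995, -0.0]
force: [0.0, -0.1, -0.7]
gripper_width: 0.0494
grasp_force: 47.4
```

Request:
{"method": "servo_tool", "body": {
  "plan": "0 0 0.5 0 0 0; 0 0 0.8 0 0 0; 0 0 0.8 0 0 0; 0 0 0.8 0 0 0"
}}

```text
time_s: 14.0
ee_pos: [0.5445, -0.0704, 0.0869]
ee_rot: [-0.0, -0.096, 0.995, 0.0]
force: [0.1, -0.0, -2.7]
gripper_width: 0.0493
grasp_force: 47.4
```

Run:
```python
from h import *
s=bot.get_state(); print(s['time_s'],s['ee_pos'],s['force'])
im=snap('side','s4.png'); cv2.imwrite('pics/s4c.png',cv2.resize(im[165:315,200:340][:,:,::-1],(560,600),interpolation=cv2.INTER_CUBIC))
```

```text
14.0 [ 0.54447087 -0.07039601  0.08687214] [ 0.09971775 -0.02954869 -2.66319061]
```

View pics/s4c.png

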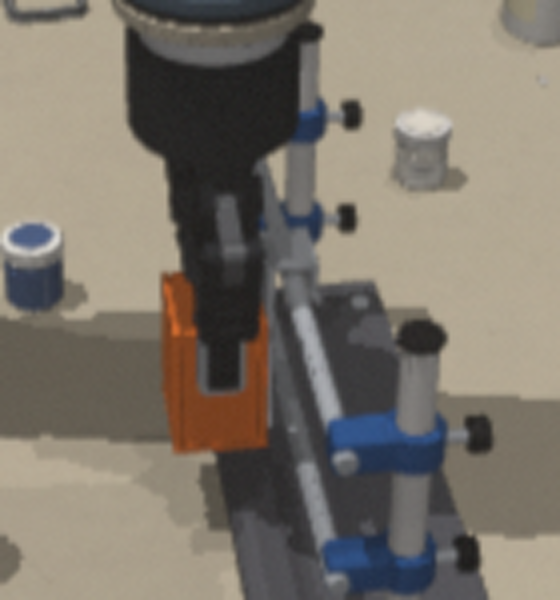

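The hook now straddles the upper bar around (297,270), with its bend still just above it. I'll keep lowering slowly.

Request:
{"method": "servo_tool", "body": {
  "plan": "0 0 0.4 0 0 0; 0 0 0.8 0 0 0; 0 0 0.8 0 0 0; 0 0 0.8 0 0 0"
}}

```text
time_s: 14.38
ee_pos: [0.5445, -0.0704, 0.0861]
ee_rot: [-0.0, -0.096, 0.995, -0.0]
force: [-0.1, 0.3, -1.8]
gripper_width: 0.0497
grasp_force: 47.4
```

Request:
{"method": "servo_tool", "body": {
  "plan": "0 0 0.4 0 0 0; 0 0 0.8 0 0 0; 0 0 0.8 0 0 0; 0 0 0.8 0 0 0"
}}

```text
time_s: 14.72
ee_pos: [0.5445, -0.0704, 0.0853]
ee_rot: [-0.0, -0.096, 0.995, -0.0]
force: [-0.1, 1.2, -1.6]
gripper_width: 0.0493
grasp_force: 47.4
```

Request:
{"method": "servo_tool", "body": {
  "plan": "0 0 0.4 0 0 0; 0 0 0.8 0 0 0; 0 0 0.8 0 0 0; 0 0 0.8 0 0 0"
}}

```text
time_s: 15.05
ee_pos: [0.5445, -0.0704, 0.0845]
ee_rot: [0.0, -0.096, 0.995, 0.0]
force: [-0.3, 0.5, -0.6]
gripper_width: 0.0492
grasp_force: 47.6
```

Request:
{"method": "servo_tool", "body": {
  "plan": "0 0 0 0 0 0; 0 0 0 0 0 0; 0 0 0 0 0 0"
}}

```text
time_s: 15.3
ee_pos: [0.5446, -0.0704, 0.0846]
ee_rot: [0.0, -0.096, 0.995, -0.0]
force: [0.0, 0.5, 0.1]
gripper_width: 0.0494
grasp_force: 47.6
```

Request:
{"method": "servo_tool", "body": {
  "plan": "0 0 0.2 0 0 0; 0 0 0.4 0 0 0; 0 0 0.4 0 0 0; 0 0 0.4 0 0 0"
}}

```text
time_s: 15.63
ee_pos: [0.5447, -0.0704, 0.0844]
ee_rot: [0.0, -0.096, 0.995, -0.0]
force: [-0.4, 0.6, 4.0]
gripper_width: 0.049
grasp_force: 48.0
```

Request:
{"method": "servo_tool", "body": {
  "plan": "0 0 -0.3 0 0 0; 0 0 -0.3 0 0 0; 0 0 -0.3 0 0 0; 0 0 -0.3 0 0 0; 0 0 -0.3 0 0 0; 0 0 -0.3 0 0 0"
}}

```text
time_s: 16.13
ee_pos: [0.5446, -0.0704, 0.0844]
ee_rot: [0.0, -0.096, 0.995, -0.0]
force: [0.2, -0.4, 2.5]
gripper_width: 0.0496
grasp_force: 47.7
```

Request:
{"method": "servo_tool", "body": {
  "plan": "0 0 0 0 0 0; 0 0 0 0 0 0; 0 0 0 0 0 0"
}}

```text
time_s: 16.38
ee_pos: [0.5446, -0.0704, 0.0844]
ee_rot: [0.0, -0.096, 0.995, -0.0]
force: [0.5, -0.5, 3.1]
gripper_width: 0.0494
grasp_force: 47.7
```

Request:
{"method": "servo_tool", "body": {
  "plan": "0 0 -0.3 0 0 0; 0 0 -0.3 0 0 0; 0 0 -0.3 0 0 0; 0 0 -0.3 0 0 0; 0 0 -0.3 0 0 0; 0 0 -0.3 0 0 0"
}}

```text
time_s: 16.88
ee_pos: [0.5443, -0.0704, 0.0845]
ee_rot: [-0.0, -0.096, 0.995, 0.0]
force: [0.5, -0.3, -0.6]
gripper_width: 0.0497
grasp_force: 47.5
```

Request:
{"method": "servo_tool", "body": {
  "plan": "0 0 0 0 0 0; 0 0 0 0 0 0; 0 0 0 0 0 0"
}}

```text
time_s: 17.13
ee_pos: [0.5443, -0.0705, 0.0846]
ee_rot: [-0.0, -0.096, 0.995, -0.0]
force: [0.3, 1.3, -1.5]
gripper_width: 0.0496
grasp_force: 47.5
```

Request:
{"method": "servo_tool", "body": {
  "plan": "0 0 0.2 0 0 0; 0 0 0.2 0 0 0; 0 0 0.2 0 0 0; 0 0 0.2 0 0 0; 0 0 0.2 0 0 0; 0 0 0.2 0 0 0; 0 0 0.2 0 0 0; 0 0 0.2 0 0 0"
}}

```text
time_s: 17.8
ee_pos: [0.5444, -0.0705, 0.0845]
ee_rot: [-0.0, -0.096, 0.995, -0.0]
force: [-0.8, -0.2, 0.7]
gripper_width: 0.0494
grasp_force: 47.5
```

Request:
{"method": "servo_tool", "body": {
  "plan": "0 0 0 0 0 0; 0 0 0 0 0 0; 0 0 0 0 0 0"
}}

```text
time_s: 18.05
ee_pos: [0.5444, -0.0704, 0.0845]
ee_rot: [-0.0, -0.096, 0.995, 0.0]
force: [-1.9, 0.4, 0.8]
gripper_width: 0.0498
grasp_force: 47.5
```

Resting at weight plus about 0.7 N. Now the tug.

Request:
{"method": "servo_tool", "body": {
  "plan": "0 0 0.3 0 0 0; 0 0 0.6 0 0 0; 0 0 0.8 0 0 0; 0 0 0.8 0 0 0"
}}

```text
time_s: 18.38
ee_pos: [0.5446, -0.0704, 0.0842]
ee_rot: [0.0, -0.096, 0.995, -0.0]
force: [-4.6, 0.3, 7.1]
gripper_width: 0.0497
grasp_force: 48.6
```

Request:
{"method": "servo_tool", "body": {
  "plan": "0 0 0.3 0 0 0; 0 0 0.3 0 0 0; 0 0 0.3 0 0 0; 0 0 0.3 0 0 0"
}}

```text
time_s: 18.72
ee_pos: [0.5447, -0.0704, 0.0841]
ee_rot: [0.0, -0.096, 0.995, -0.0]
force: [-5.0, 0.5, 10.5]
gripper_width: 0.0493
grasp_force: 48.9
```

Request:
{"method": "servo_tool", "body": {
  "plan": "0 0 0 0 0 0; 0 0 0 0 0 0; 0 0 0 0 0 0; 0 0 0 0 0 0; 0 0 0 0 0 0; 0 0 0 0 0 0; 0 0 0 0 0 0; 0 0 0 0 0 0; 0 0 0 0 0 0; 0 0 0 0 0 0"
}}

```text
time_s: 19.55
ee_pos: [0.5447, -0.0704, 0.0842]
ee_rot: [0.0, -0.096, 0.995, -0.0]
force: [-4.4, 0.5, 10.2]
gripper_width: 0.0494
grasp_force: 48.9
```

Request:
{"method": "servo_tool", "body": {
  "plan": "0 0 -0.4 0 0 0; 0 0 -0.8 0 0 0; 0 0 -1.1 0 0 0; 0 0 -1.1 0 0 0; 0 0 -1.1 0 0 0; 0 0 -1.1 0 0 0"
}}

```text
time_s: 20.05
ee_pos: [0.5445, -0.0704, 0.0844]
ee_rot: [-0.0, -0.096, 0.995, -0.0]
force: [-1.5, 0.8, 2.0]
gripper_width: 0.0495
grasp_force: 47.5
```

Request:
{"method": "servo_tool", "body": {
  "plan": "0 0 0 0 0 0; 0 0 0 0 0 0; 0 0 0 0 0 0; 0 0 0 0 0 0; 0 0 0 0 0 0; 0 0 0 0 0 0",
  "grip": 56,
  "force": 20
}}

```text
time_s: 20.55
ee_pos: [0.5446, -0.0704, 0.0845]
ee_rot: [0.0, -0.096, 0.995, -0.0]
force: [-0.2, 0.4, -0.1]
gripper_width: 0.0562
grasp_force: 0.0
```

Request:
{"method": "servo_tool", "body": {
  "plan": "0 0 0 0 0 0; 0 0 0 0 0 0; 0 0 0 0 0 0; 0 0 0 0 0 0; 0 0 0 0 0 0; 0 0 0 0 0 0; 0 0 0 0 0 0; 0 0 0 0 0 0",
  "grip": 80
}}

```text
time_s: 21.22
ee_pos: [0.5445, -0.0704, 0.0845]
ee_rot: [0.0, -0.096, 0.995, -0.0]
force: [-0.8, -0.1, 0.4]
gripper_width: 0.0799
grasp_force: 0.0
```

Request:
{"method": "servo_tool", "body": {
  "plan": "0 0 -8 0 0 0; 0 0 -20 0 0 0; 0 0 -40 0 0 0; 0 0 -65 0 0 0; 0 0 -95 0 0 0; 0 0 -125 0 0 0; 0 0 -150 0 0 0; 0 0 -160 0 0 0; 0 0 -160 0 0 0; 0 0 -160 0 0 0"
}}

```text
time_s: 22.05
ee_pos: [0.5444, -0.0704, 0.2446]
ee_rot: [0.0, -0.096, 0.995, -0.0]
force: [-0.6, 0.2, 0.0]
gripper_width: 0.0801
grasp_force: 0.0
```

Run:
```python
from h import *
s=bot.get_state(); print(s['time_s'],s['ee_pos'],s['force'])
im=snap('side','s5.png'); cv2.imwrite('pics/s5c.png',cv2.resize(im[165:315,200:340][:,:,::-1],(560,600),interpolation=cv2.INTER_CUBIC))
```

```text
22.05 [ 0.54436618 -0.07038899  0.24460092] [-0.62254134  0.18916441  0.01583548]
```

View pics/s5c.png

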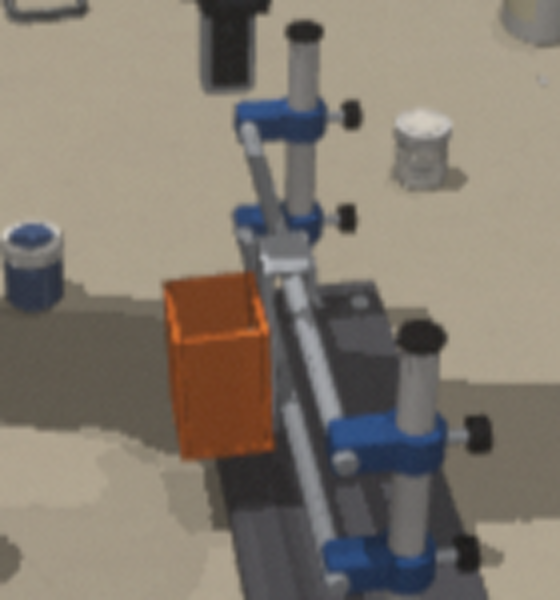

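The cup hangs by its hook on the upper bar (hook at (285,255)), leaning on the lower bar. The gripper is clear and the white and blue pots in view are untouched.

```bash
python3 -c "
from plant import bot
print(bot.sign_off())"
```

```text
the job is handed in; nothing more can be done
None
```

The orange tool cup is hanging by its hook on the upper bar: it was lowered to rest at about its own weight plus 0.7 N, tugged down at about 10 N for about a second, and released; the job is handed in, and the paint pots were not touched.

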